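Enable the laser with its key

ROBOT

A 6-joint arm with a two-finger parallel gripper is mounted at the origin on the work surface. World frame = base frame: x ahead of the robot, y to its left, z up, the work surface at z = 0. Lengths are in m, angles in rad, forces in N, time in s.
With the tool pointing down it reaches from about 0.3 to 0.875 m from the base axis. Payload 6.4 kg.
Tool frame: the origin (TCP) lies on the mounting face of the last link; the fingertips stand 173 mm ahead of it and the grasp point (between the pads) lies 155 mm ahead of it (ctrl.grip_point_offset is the distance from the TCP to the grasp point, in m); z points along the fingers, y is the line along which they close (so a half turn about z gives the same grasp; the last joint's range is limited). The gripper opens to 85 mm and grips with 20 to 120 N. Pads are 22 mm wide; open, the fingers measure 114 mm over their backs; the gripper's body (76 mm by 85 mm) begins 54 mm behind the grasp point. The pads swing forward as they close: fully open they stand 13 mm farther back than shut.
Start: joints at [1.067, 0.181, 1.607, -0, 1.354, -0.206], TCP at [0.169, 0.55, 0.405] pointing down, gripper open.
Joint ranges: [-2.99, 2.99], [-0.89, 2.07], [0.3, 2.58], [-1.14, 4.28], [0, 2.63], [-3.12, 3.12]. Speed limits (rad/s): [2.57, 2.57, 3.01, 3.14, 3.14, 3.14].

INTERFACE

Orientations are given as a unit quaternion [w, x, y, z].
In Python, from bench import status, imaging, ctrl, models gives the robot as it stands.
- The arm moves only by the tool send_rows, never from a script. Its argument "commands" is a list that holds one entry, the list of rows, each a list of 6 numbers: the shift along the tool's x, y, z normalised to -1 to 1, where 1 is 3 cm, then the turn, a rotation vector about the tool's x, y, z normalised to -1 to 1, where 1 is 0.1 rad. A call has 1 to 8 rows; each row shifts and turns the commanded pose from where the row before left it, along the tool's axes as they then stand; what a row does not reach is not made up. A row lasts 1/12 s, in which the tool goes at most 41.7 mm and 7.16 degrees, less where a joint would pass 70% of its speed; a pose out of reach is approached as far as the arm can. A call with a number of a shift or a turn outside -1 to 1 is refused whole. A call with a gripper value outside its range is refused whole. "jaw" is the opening, from 0 (shut) to 1 (fully open), set as the call begins (left out, the last holds). The fingers move at their own pace and stop on an object; the grip force is fixed at half the most. Time passes only in rows, so rows that do not move let the fingers close. It gives the time, the measured TCP pose, the force, the opening and the grip force at its end, in the units of the state.
- status.get_obs(): the state, without advancing time (a new reading comes with each control period).
- imaging.camera(name): name is "scene" or "top" or "wrist"; returns a dict with "image" (480x640x3 uint8, blue, green, red), "depth" (480x640 float32, m along the optical axis (not along the pixel's ray), 0 where there is no reading), "mtx" (3x3 intrinsics, pixels), "k1" (the pictures are not rectified: a ray, as slopes to the right and down, at radius r is drawn at 1 + k1 r^2 times it, then the intrinsics apply), "pose" (4x4, takes a point from camera to world coordinates). Camera axes: x right, y down, z forward; pixel columns grow to the right and rows downward; lengths in m; the calibration is good to about 2 mm. A picture is of the moment at which its call begins.
- ctrl.hand_in(): hands the job in; it is judged then, once.
Trained networks look in a picture, given as the dict that the camera call returned (one of the last four; its "shot" number tells which), for a name from the list of things; names that differ only in an ending like _2 or _b are one class to them, and where a whole thing is asked for, a point or a joint stands for the part that bears it (a point fixed in the world has none). Each returns a list of dicts, best first, with "confidence" (0 to 1); they miss things now and then, are a little off and sometimes report something else, mostly with a low value. They report only what shows in the picture. A call takes as long as a camera call. They do not tell look-alikes from the thing itself.
- models.recognise(picture, name): "centre" ([column, row] in pixels, amid what is visible of it).
- models.regions_of(picture, name): "region" (480x640 bool, what is visible of it) and "centre" ([column, row] in pixels, amid what is visible of it).
The state is a dict: "time_s": time; "q": joint angles; "dq": joint speeds; "joint_efforts": joint torques, N m; "eef_pos": TCP position; "eef_rot": TCP orientation; "wrist_force": force on the tool from outside, world axes, zero at the start; "torque": the same for the moment, N m; "opening": opening from 0.0 (shut) to 1.0 (fully open); "grasp_force": force on a finger pad.
Only numpy, scipy, OpenCV 4.12 (cv2) and the standard library are available. Lean on these libraries where they do the work, as an engineer would, in place of code of your own. Each camera call takes 0.05 s, during which the arm holds its last target. There are 200 camera calls.

TASK

Switch on the laser: take the flat, square-headed key out of the white key stand, push it fully home in the key switch of the control box, turn it clockwise (seen from above) as far as it goes, and leave it there. Leave the round-headed key in the stand.

Things in the scene. Friction and masses are not known exactly. Their poses are not given: they have to be found in the camera images.
- flat_key: Laser key, 50 g, upright in a pocket (22 mm deep, 1.5 mm play) of the fixed white key stand. Origin: centre of the blade's tip (its bottom end); z up. Steel blade 22 mm wide (y), 6 mm thick (x), z = 0 to 34 mm; above it a black flat square head 38 mm wide (y), 10 mm thick (x), z = 34 to 74 mm: pinch its flat faces, along x. The same after a half turn about z.
- round_key: The other key, which stays in the stand (60 x 150 x 28 mm high, two pockets 84 mm apart along its length; either key may be in either): same blade, but a round black knob as head, 26 mm in diameter, z = 34 to 68 mm. Origin: centre of its blade's tip, z up.
- keyway (a point): Centre of the key slot's mouth, on top of a steel cylinder (64 mm diameter, 32 mm high) on a fixed cream box (130 x 150 mm), 69 mm above the bench, on the switch's vertical axis. z up; the slot is long along y, narrow along x; the axes turn with the switch. Slot 28 x 11 mm, 26 mm deep to its floor, on which a key fully home stands; its top 8 mm widen at 45 degrees to a 44 x 27 mm mouth.
- key_switch (a joint): Turn of the key switch in rad: 0 is off (its start), growing clockwise seen from above; 1.05 (60 degrees) is on, at a firm stop. The key can twist about 13 degrees either way in the slot before it takes the switch along, so the key itself turns up to 75 degrees. Light friction, 0.05 N m; it stays where it is left.
Not all that is in view belongs to the job. Of the things that look like the flat_key, the larger one is meant.

How it is judged:
On the way, in this order (a step that is already met when the one before it is completed fails the run):
1. the flat key is fully in the slot of the key switch (z of flat_key in the frame of keyway below -0.018 m and horizontal distance between flat_key and keyway below 0.012 m), for 0.1 s.
2. with the key in it, the switch is turned to on (all of step 1 and value of joint key_switch above 0.7 rad), for 0.1 s.
At the end, for the whole second after the job is handed in: The key switch stands at more than 0.7 rad (40 degrees) clockwise, the flat key is at rest in its slot with its tip more than 18 mm below the mouth and within 12 mm of its axis, and the round key is within 30 mm of where it was (all of step 2 and linear speed of flat_key below 0.03 m/s and distance of round_key from where it was at the start of the episode below 0.03 m); the robot touches nothing.
It fails at once if the round key is taken out of or knocked from its pocket (moved more than 30 mm) (distance of round_key from where it was at the start of the episode above 0.03 m).
It also fails if it takes over 51 s, if anything falls off the work surface, if the arm or the gripper's body presses on something with over 40 N, if the wrist force passes 120 N, or if a joint passes its speed limit or range.

## Working session

There is one attempt and no reset: what is moved stays moved. The work goes in short steps, Python scripts to look and compute and a tool call to move; the robot and the scene stay as the last step left them, time stands still between calls to the robot, and variables do not carry over. Pictures are saved under pics/ and viewed, at most 10 in all, crops included, and the job is handed in when it is done.

Besides the shell and the picture viewer there is one more tool, called after "Call:" as name([rows], argument=value, ...), one row to a line, values as JSON. send_rows: Moves the arm, as the interface text tells. Its arguments: {"type":"object","properties":{"commands":{"type":"array"},"jaw":{"type":"number"}},"required":["commands"]}

```bash
ls; mkdir -p pics
cat > h.py <<'E'
import numpy as np, cv2
from bench import status, imaging, ctrl, models
def ray(p,uv):
    K=p["mtx"];d=np.array([(uv[0]-K[0,2])/K[0,0],(uv[1]-K[1,2])/K[1,1]]);u=d.copy()
    for _ in range(20): u=d/(1+p["k1"]*(u@u))
    return u
def at_depth(p,uv,z):
    u=ray(p,uv);T=np.array(p["pose"]);return T[:3,:3]@(np.r_[u,1]*z)+T[:3,3]
def at_height(p,uv,h):
    u=ray(p,uv);T=np.array(p["pose"]);d=T[:3,:3]@np.r_[u,1];o=T[:3,3];return o+d*(h-o[2])/d[2]
def cloud(p,mask):
    v,u=np.nonzero(mask&(p["depth"]>0));T=np.array(p["pose"])
    K=np.array(p["mtx"]);d=np.c_[(u-K[0,2])/K[0,0],(v-K[1,2])/K[1,1]];w=d.copy()
    for _ in range(20): w=d/(1+p["k1"]*(w**2).sum(1,keepdims=True))
    P=np.c_[w,np.ones(len(w))]*p["depth"][v,u][:,None]
    return P@T[:3,:3].T+T[:3,3],u,v
E
python3 - <<'E'
from h import *
ims=[]
for n in("scene","top"):
    p=imaging.camera(n);ims.append(p["image"])
    print(n,np.round(p["pose"],3).tolist(),p["k1"],p["mtx"][0][0])
    for t in("flat_key","round_key","keyway","key_switch"):
        for r in models.regions_of(p,t)[:4]:
            c,u,v=cloud(p,r["region"])
            print(n,t,round(r["confidence"],2),np.round(r["centre"]),r["region"].sum(),np.round(np.median(c,0),3) if len(c) else "", np.round(c[:,2].max(),3) if len(c) else "")
    cv2.imwrite(f"pics/{n}0.png",p["image"])
print(status.get_obs())
E
```

```text
pics
scene [[0.889, 0.301, -0.344, 0.778], [0.457, -0.591, 0.664, -0.486], [-0.004, -0.748, -0.663, 0.545], [0.0, 0.0, 0.0, 1.0]] -0.04106185801244527 463.81657243426673
scene flat_key 0.66 [283. 278.] 160 [ 0.511 -0.106  0.047] 0.054
scene flat_key 0.64 [240. 312.] 651 [ 0.496 -0.195  0.065] 0.082
scene flat_key 0.5 [398. 167.] 905 [0.562 0.205 0.063] 0.071
scene round_key 0.86 [199. 363.] 642 [ 0.501 -0.28   0.069] 0.076
scene keyway 0.67 [396. 169.] 978 [0.562 0.206 0.063] 0.071
scene key_switch 0.64 [392. 169.] 924 [0.562 0.206 0.064] 0.071
top [[0.013, -0.998, 0.061, 0.481], [-1.0, -0.012, 0.014, -0.017], [-0.013, -0.061, -0.998, 0.942], [0.0, 0.0, 0.0, 1.0]] -0.08178013896854185 460.18609765670567
top flat_key 0.61 [367. 266.] 46 [ 0.5   -0.098  0.053] 0.056
top flat_key 0.57 [420. 271.] 127 [ 0.488 -0.191  0.079] 0.085
top round_key 0.6 [462. 270.] 180 [ 0.493 -0.272  0.073] 0.079
top keyway 0.75 [206. 232.] 971 [0.556 0.217 0.066] 0.072
top key_switch 0.87 [210. 229.] 942 [0.556 0.217 0.066] 0.072
{'time_s': 0.5, 'q': array([ 1.06667827e+00,  1.80802500e-01,  1.60703942e+00,  2.99809282e-05,
        1.35381580e+00, -2.06306387e-01]), 'dq': array([ 0.0007523 ,  0.00022591, -0.00125106,  0.00044163,  0.00063951,
       -0.00085368]), 'joint_efforts': array([-1.65865176e-04, -4.44441998e+01, -3.51369309e+01, -2.50550393e-04,
        1.83594195e-03,  7.19520358e-06]), 'eef_pos': array([0.16870473, 0.54969524, 0.40466797]), 'eef_rot': array([-2.50412553e-05,  1.48359356e-01,  9.88933517e-01, -2.54151993e-05]), 'wrist_force': array([-0.04772798,  0.32332831,  0.79247311]), 'torque': array([ 0.00631604, -0.0059203 ,  0.03484203]), 'grasp_force': 0.0, 'opening': 0.9984693686417868}
```

View pics/scene0.png

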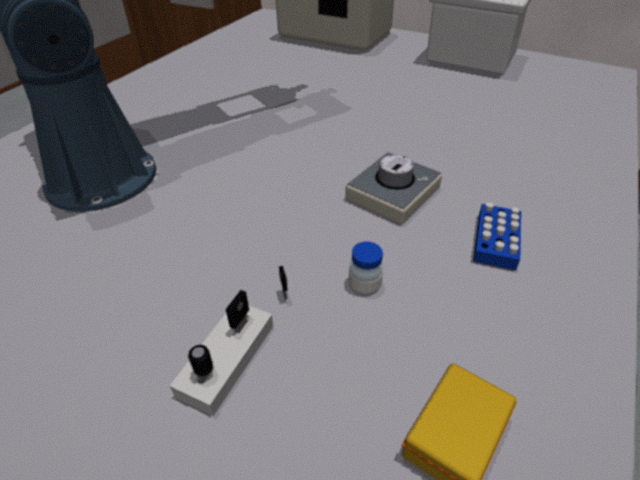

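View pics/top0.png

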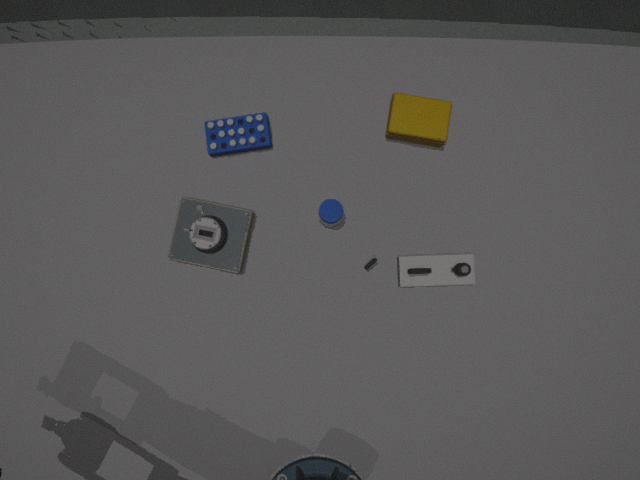

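The scene view shows the flat key in the stand at (240,312), the round key at (200,360), a small decoy key on the bench at (283,280) and the slot at (396,168). The top view shows the flat key at (420,271) and the slot at (206,233). I'll move over the box for a closer look.

Call:
send_rows([
  [[-0.9, -0.46, 0, 0, 0, 0], [-0.9, -0.46, 0, 0, 0, 0], [-0.9, -0.46, 0, 0, 0, 0], [-0.9, -0.46, 0, 0, 0, 0], [-0.9, -0.46, 0, 0, 0, 0], [-0.9, -0.46, 0, 0, 0, 0], [-0.9, -0.46, 0, 0, 0, 0], [-0.9, -0.46, 0, 0, 0, 0]],
])

```text
time_s: 1.17
eef_pos: [0.3436, 0.3796, 0.4049]
eef_rot: [0.0, 0.148, 0.989, 0.0]
wrist_force: [0.6, 0.1, 0.5]
opening: 0.998
grasp_force: 0.0
```

Call:
send_rows([
  [[-0.9, -0.46, 0, 0, 0, 0], [-0.9, -0.46, 0, 0, 0, 0], [-0.9, -0.46, 0, 0, 0, 0], [-0.9, -0.46, 0, 0, 0, 0], [-0.9, -0.46, 0, 0, 0, 0], [-0.9, -0.46, 0, 0, 0, 0], [-0.9, -0.46, 0, 0, 0, 0], [0, 0, 0, 0, 0, 1]],
])

```text
time_s: 1.83
eef_pos: [0.4984, 0.2295, 0.4049]
eef_rot: [0.001, 0.199, 0.98, -0.0]
wrist_force: [-0.5, 0.2, -0.1]
opening: 0.998
grasp_force: 0.0
```

Call:
send_rows([
  [[0, 0, 0, 0, 0, 1], [0, 0, 0, 0, 0, 1], [0, 0, 0, 0, 0, 1], [0, 0, 0, 0, 0, 1], [0, 0, 0, 0, 0, 1], [0, 0, 0, 0, 0, 1], [0, 0, 0, 0, 0, 1], [0, 0, 0, 0, 0, 1]],
])

```text
time_s: 2.5
eef_pos: [0.4951, 0.233, 0.4047]
eef_rot: [0.0, 0.566, 0.825, 0.0]
wrist_force: [-0.0, -0.0, 0.6]
opening: 1.0
grasp_force: 0.0
```

Call:
send_rows([
  [[0, 0, 0, 0, 0, 1], [0, 0, 0, 0, 0, 1], [0, 0, 0, 0, 0, 1], [0, 0, 0, 0, 0, 0.7], [0, 0, 0, 0, 0, 0], [0, 0, 0, 0, 0, 0]],
])

```text
time_s: 3.0
eef_pos: [0.4951, 0.233, 0.4047]
eef_rot: [0.0, 0.705, 0.709, 0.0]
wrist_force: [-0.2, 0.7, -0.0]
opening: 1.0
grasp_force: 0.0
```

```bash
cat > look.py <<'E'
from h import *
import sys
p=imaging.camera("wrist");cv2.imwrite(f"pics/{sys.argv[1]}.png",p["image"])
print(np.round(p["pose"],3).tolist(),p["k1"])
for t in sys.argv[2:]:
    for r in models.regions_of(p,t)[:3]:
        c,u,v=cloud(p,r["region"])
        print(t,round(r["confidence"],2),np.round(r["centre"],1),r["region"].sum(),np.round(np.median(c,0),4) if len(c) else "", np.round(c[:,2].max(),3) if len(c) else "")
s=status.get_obs();print(s["time_s"],s["eef_pos"],s["eef_rot"],s["q"])
np.savez(f"pics/{sys.argv[1]}.npz",**{k:p[k] for k in("image","depth","mtx","k1","pose")})
E
python3 look.py w1 keyway key_switch flat_key
```

```text
[[1.0, 0.005, 0.001, 0.495], [0.005, -0.961, -0.278, 0.305], [-0.001, 0.278, -0.961, 0.373], [0.0, 0.0, 0.0, 1.0]] -0.05676106623670926
keyway 0.83 [382.3 226.9] 4035 [0.5586 0.2245 0.0675] 0.07
key_switch 0.66 [381.7 228.6] 3999 [0.5587 0.2243 0.0676] 0.07
3.2 [0.4951455  0.23298558 0.40469134] [-4.96174682e-06  7.05608542e-01  7.08601852e-01  5.25823979e-06] [2.22831363e-01 1.18966034e-01 1.67719988e+00 1.43743443e-05
 1.34542317e+00 2.18594968e-01]
```

View pics/w1.png

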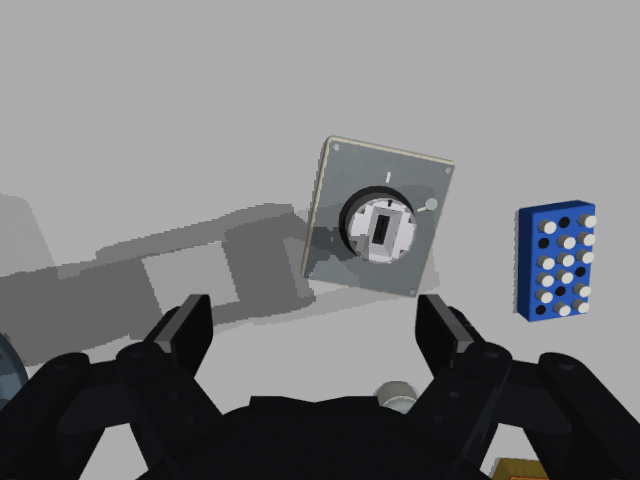

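The slot is at (382,229), its long side leaning right by about 12° from image vertical. Next I'll measure it precisely.

```bash
cat > slot.py <<'E'
from h import *
import sys
p=dict(np.load(f"pics/{sys.argv[1]}.npz"));x0,y0,x1,y1=map(int,sys.argv[2:6])
g=cv2.cvtColor(p["image"],cv2.COLOR_BGR2GRAY);w=np.zeros(g.shape,bool);w[y0:y1,x0:x1]=1
c,u,v=cloud(p,w);k=(c[:,2]>.062)&(c[:,2]<.08);c=c[k]
print("top z",np.median(c[:,2]))
(a,r)=cv2.minEnclosingCircle(c[:,:2].astype(np.float32)); print("depth circle",a,r)
# dark slot
d=((g<60)&w).astype(np.uint8);n,l,s,ce=cv2.connectedComponentsWithStats(d)
for i in range(1,n):
    if s[i,4]>60:
        q=np.argwhere(l==i)[:,::-1].astype(np.float32)
        for h in(.069,.061,.043):
            Q=np.array([at_height(p,t,h)[:2] for t in q],np.float32);rc=cv2.minAreaRect(Q)
            print(i,s[i,4],ce[i].round(1),h,np.round(rc[0],4),np.round(rc[1],4),round(rc[2],1))
E
python3 slot.py w1 340 190 425 270
python3 -c "
import cv2;i=cv2.imread('pics/w1.png')[170:290,310:460];cv2.imwrite('pics/w1c.png',cv2.resize(i,None,fx=5,fy=5,interpolation=cv2.INTER_CUBIC))"
```

```text
top z 0.06793722155540832
depth circle (0.5582351088523865, 0.22223970293998718) 0.03210880979895592
1 865 [361.  210.7] 0.069 [0.5448 0.2382] [0.0689 0.0469] 40.5
1 865 [361.  210.7] 0.061 [0.5461 0.2364] [0.0707 0.0481] 40.5
1 865 [361.  210.7] 0.043 [0.549  0.2325] [0.0748 0.0509] 40.5
4 316 [380.4 229.1] 0.069 [0.5563 0.2246] [0.0264 0.0101] 79.8
4 316 [380.4 229.1] 0.061 [0.5579 0.2225] [0.0271 0.0104] 79.8
4 316 [380.4 229.1] 0.043 [0.5614 0.2178] [0.0287 0.011 ] 79.8
```

View pics/w1c.png

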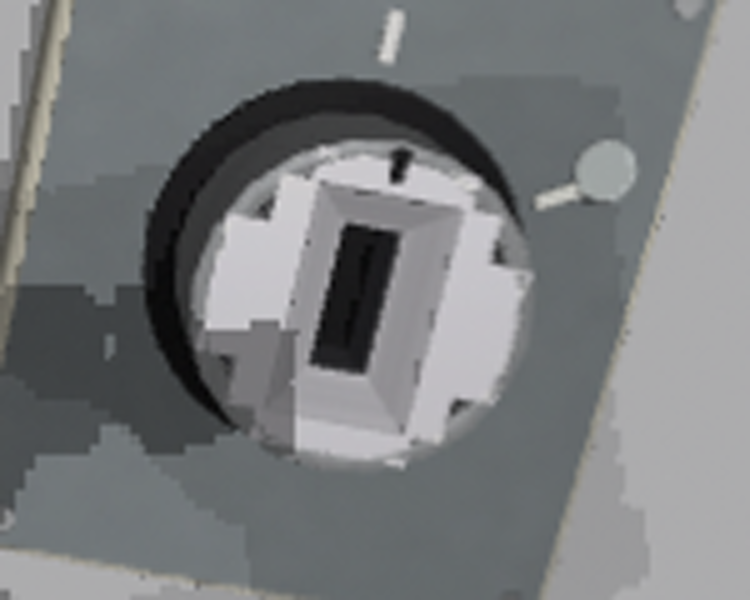

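Call:
send_rows([
  [[-0.94, 0, 0.11, 0, 0, 0], [-0.94, 0, 0.11, 0, 0, 0], [-0.94, 0, 0.11, 0, 0, 0], [-0.94, 0, 0.11, 0, 0, 0], [-0.94, 0, 0.11, 0, 0, 0], [-0.94, 0, 0.11, 0, 0, 0], [-0.94, 0, 0.11, 0, 0, 0], [-0.94, 0, 0.11, 0, 0, 0]],
])

```text
time_s: 3.87
eef_pos: [0.4956, 0.0061, 0.3783]
eef_rot: [0.0, 0.706, 0.709, 0.0]
wrist_force: [1.1, -0.5, -0.0]
opening: 1.002
grasp_force: 0.0
```

Call:
send_rows([
  [[-0.94, 0, 0.11, 0, 0, 0], [-0.94, 0, 0.11, 0, 0, 0], [-0.94, 0, 0.11, 0, 0, 0], [-0.94, 0, 0.11, 0, 0, 0], [-0.94, 0, 0.11, 0, 0, 0], [-0.94, 0, 0.11, 0, 0, 0], [-0.94, 0, 0.11, 0, 0, 0], [0, 0, 0, 0, 0, 0]],
])

```text
time_s: 4.53
eef_pos: [0.4962, -0.1942, 0.3548]
eef_rot: [0.001, 0.707, 0.707, -0.001]
wrist_force: [0.4, -1.1, 1.3]
opening: 0.997
grasp_force: 0.0
```

```bash
python3 look.py w2 flat_key round_key
```

```text
[[1.0, -0.0, -0.001, 0.497], [-0.0, -0.96, -0.28, -0.123], [-0.001, 0.28, -0.96, 0.323], [0.0, 0.0, 0.0, 1.0]] -0.05676106623670926
flat_key 0.93 [324.2 110.7] 480 [ 0.5037 -0.0992  0.0522] 0.054
flat_key 0.79 [308.1 226. ] 829 [ 0.4911 -0.1866  0.0789] 0.081
round_key 0.7 [310.6 318.2] 1141 [ 0.4946 -0.2672  0.072 ] 0.076
round_key 0.25 [306.9 226. ] 840 [ 0.4911 -0.1868  0.0789] 0.081
4.6833 [ 0.49628371 -0.1899806   0.35503863] [-3.62574537e-04  7.06186752e-01  7.08025514e-01  1.04898594e-04] [-5.89228130e-01  1.34938807e-01  1.76470595e+00  3.65763664e-04
  1.24261872e+00 -5.91946542e-01]
```

View pics/w2.png

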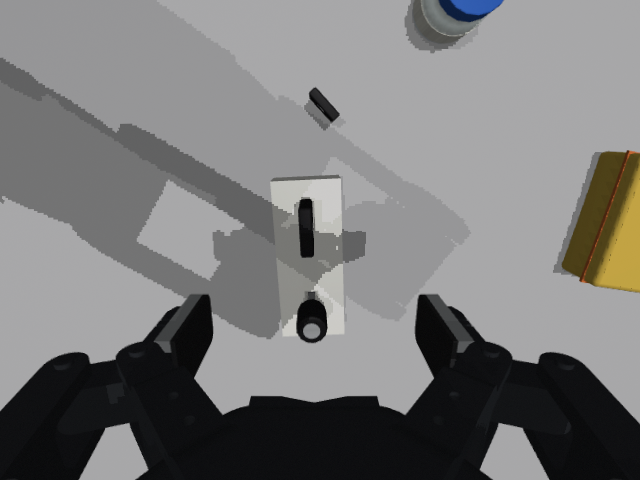

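The flat key's head is at (307,228) in the stand, the round knob at (311,325), and the small decoy at (323,105) on the bench.

Run:
```python
from h import *
p=imaging.camera("wrist");print(np.round(np.array(p["pose"])[:3,3],4))
w=np.zeros((480,640),bool);w[185:275,275:345]=1
c,u,v=cloud(p,w);t=c[c[:,2]>.074]
rc=cv2.minAreaRect(t[:,:2].astype(np.float32));print("zmed",np.median(t[:,2]),len(t),np.round(rc[0],4),np.round(rc[1],4),rc[2],t[:,:2].mean(0))
h=c[(c[:,2]>.045)];rc=cv2.minAreaRect(h[:,:2].astype(np.float32));print(np.round(rc[0],4),np.round(rc[1],4),rc[2])
w=np.zeros((480,640),bool);w[170:350,260:355]=1
c,u,v=cloud(p,w);t=c[(c[:,2]>.022)&(c[:,2]<.034)];rc=cv2.minAreaRect(t[:,:2].astype(np.float32));print("stand",np.round(rc[0],4),np.round(rc[1],4),rc[2],np.median(t[:,2]))
t=c[(c[:,2]>.066)&(c[:,1]<-.24)];print("round top",t.mean(0),cv2.minEnclosingCircle(t[:,:2].astype(np.float32)))
s=status.get_obs();print(s["eef_pos"])
```

```text
[ 0.4968 -0.1182  0.3236]
zmed 0.07910895926286379 677 [ 0.4908 -0.1906] [0.0102 0.0383] 2.712836742401123 [ 0.4909033  -0.18957837]
[ 0.4908 -0.1905] [0.0104 0.0385] 3.4808733463287354
stand [ 0.4927 -0.2325] [0.0603 0.1504] 2.6134121417999268 0.027332320756382034
round top [ 0.49472375 -0.27198198  0.07252243] ((0.4946626126766205, -0.2738504111766815), 0.012915334664285183)
[ 0.49635589 -0.18941486  0.35513401]
```

Call:
send_rows([
  [[-0.04, -0.19, 0, 0, 0, -0.44], [0, 0, 0.8, 0, 0, 0], [0, 0, 0.8, 0, 0, 0], [0, 0, 0.8, 0, 0, 0], [0, 0, 0.8, 0, 0, 0], [0, 0, 0.8, 0, 0, 0], [0, 0, 0.6, 0, 0, 0], [0, 0, 0, 0, 0, 0]],
], jaw=0.6)

```text
time_s: 5.4
eef_pos: [0.4893, -0.1889, 0.2137]
eef_rot: [-0.003, 0.69, 0.724, -0.001]
wrist_force: [-1.3, 0.8, -0.6]
opening: 0.603
grasp_force: 0.0
```

Call:
send_rows([
  [[0, 0, 0, 0, 0, 0], [0, 0, 0, 0, 0, 0], [0, 0, 0, 0, 0, 0]],
])

```text
time_s: 5.65
eef_pos: [0.4916, -0.1913, 0.219]
eef_rot: [0.002, 0.69, 0.724, 0.0]
wrist_force: [0.3, -0.3, -0.5]
opening: 0.601
grasp_force: 0.0
```

```bash
python3 look.py w3; python3 -c "import h;print(h.ctrl.grip_point_offset)"
```

```text
[[0.999, 0.045, 0.015, 0.489], [0.047, -0.959, -0.279, -0.12], [0.002, 0.28, -0.96, 0.187], [0.0, 0.0, 0.0, 1.0]] -0.05676106623670926
5.7 [ 0.4915091  -0.1913824   0.21894124] [1.54712636e-03 6.90083004e-01 7.23728529e-01 2.65865062e-04] [-5.96556210e-01  3.25794017e-01  1.85309542e+00  1.96805506e-05
  9.59563645e-01 -6.44153985e-01]
0.1547
```

View pics/w3.png

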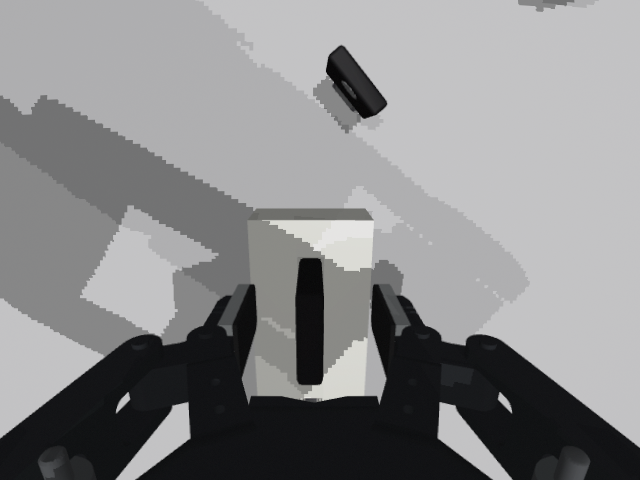

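The key's head, at (310,320), sits centred between the pads at (247,315) and (380,315), so I'll close.

Call:
send_rows([
  [[0, 0, 0, 0, 0, 0], [0, 0, 0, 0, 0, 0], [0, 0, 0, 0, 0, 0], [0, 0, 0, 0, 0, 0], [0, 0, 0, 0, 0, 0], [0, 0, 0, 0, 0, 0], [0, 0, 0, 0, 0, 0], [0, 0, 0, 0, 0, 0]],
], jaw=0)

```text
time_s: 6.37
eef_pos: [0.4909, -0.1914, 0.2177]
eef_rot: [0.0, 0.69, 0.724, 0.0]
wrist_force: [-0.7, 0.5, 5.4]
opening: 0.109
grasp_force: 58.9
```

Call:
send_rows([
  [[0, 0, 0, 0, 0, 0], [0, 0, -0.2, 0, 0, 0], [0, 0, -0.4, 0, 0, 0], [0, 0, -0.6, 0, 0, 0], [0, 0, -0.8, 0, 0, 0], [0, 0, -0.8, 0, 0, 0], [0, 0, -0.8, 0, 0, 0], [0, 0, 0, 0, 0, 0]],
])

```text
time_s: 7.03
eef_pos: [0.4922, -0.1921, 0.3312]
eef_rot: [0.005, 0.69, 0.724, 0.001]
wrist_force: [1.6, -0.7, 0.4]
opening: 0.108
grasp_force: 58.4
```

Call:
send_rows([
  [[0, 0, 0, 0, 0, 0], [0, 0, 0, 0, 0, 0], [0, 0, 0, 0, 0, 0]],
])

```text
time_s: 7.28
eef_pos: [0.4902, -0.1909, 0.324]
eef_rot: [-0.001, 0.69, 0.724, -0.0]
wrist_force: [-0.8, -0.7, -0.8]
opening: 0.108
grasp_force: 58.4
```

```bash
python3 look.py w4 flat_key
python3 - <<'E'
from h import *
p=imaging.camera("scene");r=models.regions_of(p,"flat_key")
for t in r: print(t["confidence"],np.round(t["centre"]),np.round(np.median(cloud(p,t["region"])[0],0),3))
p=imaging.camera("wrist")
w=np.zeros((480,640),bool);w[150:420,270:350]=1
c,u,v=cloud(p,w);s=status.get_obs();T=s["eef_pos"]
t=c[(c[:,2]>T[2]-.155-.06)]
for a,b in((.0,.055),(-.03,0.055),(-.1,-.035)):
    k=(c[:,2]>T[2]-.155+a-.02)&(c[:,2]<T[2]-.155+b)
    q=c[k]
    if len(q)>10: rc=cv2.minAreaRect(q[:,:2].astype(np.float32));print(a,b,len(q),q.min(0),q.max(0),np.round(rc[0],4),np.round(rc[1],4),rc[2])
print(T,s["opening"],s["grasp_force"])
i=p["image"];cv2.imwrite("pics/w4.png",i)
E
```

```text
[[0.999, 0.045, 0.01, 0.488], [0.047, -0.96, -0.277, -0.119], [-0.003, 0.277, -0.961, 0.293], [0.0, 0.0, 0.0, 1.0]] -0.05676106623670926
flat_key 0.91 [339.7 112.1] 631 [ 0.5036 -0.0994  0.0521] 0.054
flat_key 0.83 [316.7 319.2] 3292 [ 0.4902 -0.1803  0.1851] 0.188
7.3833 [ 0.49028647 -0.19094631  0.323905  ] [-1.26527426e-03  6.90286907e-01  7.23534613e-01 -2.19026607e-04] [-5.97182627e-01  1.62501989e-01  1.80221419e+00 -1.86243334e-05
  1.17944461e+00 -6.44199228e-01]
0.66 [282. 279.] [ 0.51  -0.105  0.044]
0.55 [222. 273.] [ 0.494 -0.202  0.151]
0.0 0.055 8579 [ 0.47233376 -0.2085825   0.14940455] [ 0.50558846 -0.17036913  0.22436916] [ 0.4918 -0.1878] [0.0295 0.0384] 31.385982513427734
-0.03 0.055 8649 [ 0.47233376 -0.2085825   0.11939157] [ 0.50558846 -0.17036913  0.22436916] [ 0.4918 -0.1878] [0.0295 0.0384] 31.385982513427734
-0.1 -0.035 94 [ 0.48719789 -0.17970929  0.11375424] [ 0.49310215 -0.17817206  0.12643878] [ 0.4901 -0.1789] [0.0059 0.0015] 0.7190303206443787
[ 0.4905359  -0.19111391  0.32437559] 0.10817774182514253 58.43040704727173
```

View pics/w4.png

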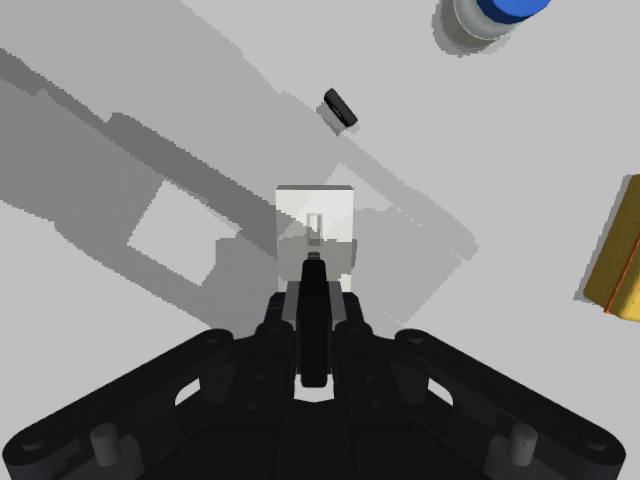

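The key is held upright between the pads at (314,320) and its pocket below is empty. Carrying it over to the switch.

Call:
send_rows([
  [[0, 0, -0.5, 0, 0, 0], [0.4, 0.1, -0.5, 0, 0, 0], [0.9, 0.19, 0, 0, 0, 0], [0.9, 0.19, 0, 0, 0, 0], [0.9, 0.19, 0, 0, 0, 0], [0.9, 0.19, 0, 0, 0, 0], [0.9, 0.19, 0, 0, 0, 0], [0.9, 0.19, 0, 0, 0, 0]],
])

```text
time_s: 8.2
eef_pos: [0.5197, -0.0144, 0.3549]
eef_rot: [-0.0, 0.69, 0.723, -0.0]
wrist_force: [0.9, 0.4, -0.8]
opening: 0.109
grasp_force: 58.4
```

Call:
send_rows([
  [[0.9, 0.19, 0, 0, 0, 0], [0.9, 0.19, 0, 0, 0, 0], [0.9, 0.19, 0, 0, 0, 0], [0.9, 0.19, 0, 0, 0, 0], [0.9, 0.19, 0, 0, 0, 0], [0.9, 0.19, 0, 0, 0, 0], [0.9, 0.19, 0, 0, 0, 0], [0.9, 0.19, 0, 0, 0, 0]],
])

```text
time_s: 8.87
eef_pos: [0.5551, 0.2037, 0.3547]
eef_rot: [-0.0, 0.69, 0.724, -0.0]
wrist_force: [1.1, -0.5, 0.6]
opening: 0.108
grasp_force: 58.4
```

Call:
send_rows([
  [[0.66, 0.12, 0, 0, 0, 0], [0, 0, 0, 0, 0, 0.6], [0, 0, 0, 0, 0, 0.8], [0, 0, 0, 0, 0, 0.6], [0, 0, 0, 0, 0, 0.35], [0, 0, 0, 0, 0, 0], [0, 0, 0, 0, 0, 0], [0, 0, 0, 0, 0, 0]],
])

```text
time_s: 9.53
eef_pos: [0.5578, 0.2221, 0.3549]
eef_rot: [-0.0, 0.77, 0.638, -0.0]
wrist_force: [-0.1, -0.6, -0.8]
opening: 0.11
grasp_force: 58.3
```

```bash
python3 look.py w5 flat_key
python3 - <<'E'
from h import *
p=np.load("pics/w5.npz")
T=np.linalg.inv(p["pose"])
for z in(.069,.06):
  P=T[:3,:3]@np.array([.558,.2223,z])+T[:3,3];u=P[:2]/P[2];u=u*(1+p["k1"]*(u@u));print(p["mtx"][:2,:2]@u+p["mtx"][:2,2])
E
```

```text
[[0.982, -0.179, -0.053, 0.572], [-0.186, -0.944, -0.273, 0.293], [-0.001, 0.278, -0.96, 0.323], [0.0, 0.0, 0.0, 1.0]] -0.05676106623670926
flat_key 0.78 [313.8 320.6] 3301 [0.5594 0.2324 0.216 ] 0.218
9.6333 [0.55778673 0.22208801 0.35506461] [-4.55790291e-05  7.70174192e-01  6.37833602e-01 -9.06414244e-05] [ 1.81428546e-01  2.83118469e-01  1.58738571e+00 -9.41081407e-06
  1.27129119e+00  3.68863420e-01]
[313.58544118 234.74832838]
[313.59738061 231.64488816]
```

View pics/w5.png

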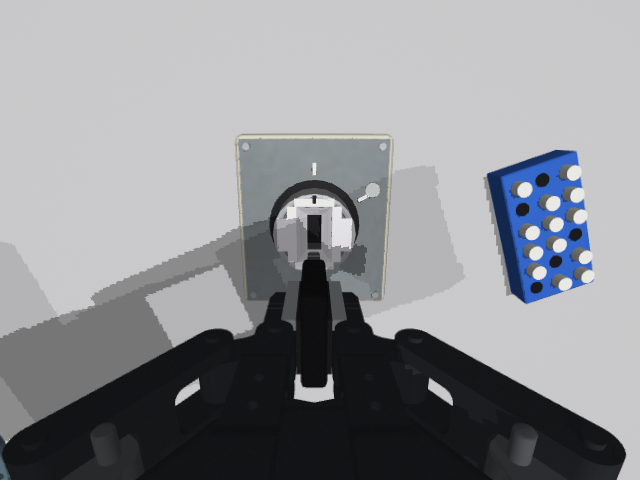

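The slot, at (314,230), is in line with the held key at (314,320), and the box edges run parallel to it. Lowering.

Call:
send_rows([
  [[0, 0, 0.5, 0, 0, 0], [0, 0, 0.8, 0, 0, 0], [0, 0, 0.6, 0, 0, 0], [0, 0, 0.4, 0, 0, 0], [0, 0, 0.2, 0, 0, 0], [0, 0, 0.2, 0, 0, 0], [0, 0, 0, 0, 0, 0]],
])

```text
time_s: 10.22
eef_pos: [0.5577, 0.2221, 0.2735]
eef_rot: [-0.0, 0.77, 0.638, -0.0]
wrist_force: [-0.3, 0.3, -0.6]
opening: 0.109
grasp_force: 58.4
```

Call:
send_rows([
  [[0, 0, 0.1, 0, 0, 0], [0, 0, 0.1, 0, 0, 0], [0, 0, 0.1, 0, 0, 0], [0, 0, 0, 0, 0, 0]],
])

```text
time_s: 10.55
eef_pos: [0.5577, 0.2222, 0.265]
eef_rot: [-0.0, 0.77, 0.638, -0.0]
wrist_force: [-0.7, -0.1, 0.4]
opening: 0.113
grasp_force: 58.4
```

Call:
send_rows([
  [[0, 0, 0.1, 0, 0, 0], [0, 0, 0.1, 0, 0, 0], [0, 0, 0.08, 0, 0, 0], [0, 0, 0, 0, 0, 0], [0, 0, 0, 0, 0, 0]],
])

```text
time_s: 10.97
eef_pos: [0.5577, 0.2222, 0.2565]
eef_rot: [-0.0, 0.77, 0.638, -0.0]
wrist_force: [0.1, -0.1, -0.6]
opening: 0.109
grasp_force: 58.4
```

Call:
send_rows([
  [[0, 0, 0.03, 0, 0, 0], [0, 0, 0.03, 0, 0, 0], [0, 0, 0, 0, 0, 0], [0, 0, 0, 0, 0, 0]],
])

```text
time_s: 11.3
eef_pos: [0.5578, 0.2222, 0.255]
eef_rot: [-0.0, 0.77, 0.638, -0.0]
wrist_force: [-0.8, -0.4, -0.6]
opening: 0.104
grasp_force: 58.4
```

Call:
send_rows([
  [[0, 0, 0, 0, 0, 0.5], [0, 0, 0, 0, 0, 0.5], [0, 0, 0, 0, 0, 0.5], [0, 0, 0, 0, 0, 0.5], [0, 0, 0, 0, 0, 0.5], [0, 0, 0, 0, 0, 0.5], [0, 0, 0, 0, 0, 0.5], [0, 0, 0, 0, 0, 0.5]],
])

```text
time_s: 11.97
eef_pos: [0.558, 0.2221, 0.2551]
eef_rot: [0.0, 0.882, 0.471, 0.0]
wrist_force: [0.6, -0.7, -1.0]
opening: 0.108
grasp_force: 58.3
```

Call:
send_rows([
  [[0, 0, 0, 0, 0, 0.5], [0, 0, 0, 0, 0, 0.5], [0, 0, 0, 0, 0, 0.5], [0, 0, 0, 0, 0, 0.5], [0, 0, 0, 0, 0, 0.5], [0, 0, 0, 0, 0, 0.5], [0, 0, 0, 0, 0, 0.5], [0, 0, 0, 0, 0, 0.5]],
])

```text
time_s: 12.63
eef_pos: [0.5581, 0.2219, 0.2552]
eef_rot: [0.0, 0.958, 0.286, 0.001]
wrist_force: [1.9, -0.9, -0.9]
opening: 0.108
grasp_force: 58.3
```

Call:
send_rows([
  [[0, 0, 0, 0, 0, 0.5], [0, 0, 0, 0, 0, 0.5], [0, 0, 0, 0, 0, 0.5], [0, 0, 0, 0, 0, 0.5], [0, 0, 0, 0, 0, 0.5], [0, 0, 0, 0, 0, 0.5], [0, 0, 0, 0, 0, 0.4], [0, 0, 0, 0, 0, 0]],
])

```text
time_s: 13.3
eef_pos: [0.5582, 0.2217, 0.2552]
eef_rot: [0.001, 0.993, 0.12, 0.001]
wrist_force: [1.4, -2.8, -2.2]
opening: 0.111
grasp_force: 58.3
```

```bash
python3 -c "
import h,numpy as np
s=h.status.get_obs()
for k in('time_s','eef_pos','eef_rot','wrist_force','torque','grasp_force','opening'):print(k,np.round(s[k],4))
x,y=s['eef_rot'][1:3];print(np.arctan2(2*y*y-1,2*x*y))"
```

```text
time_s 13.3
eef_pos [0.5582 0.2217 0.2552]
eef_rot [5.000e-04 9.927e-01 1.204e-01 6.000e-04]
wrist_force [ 1.3689 -2.7932 -2.2152]
torque [-0.4857 -0.4959  0.0418]
grasp_force 58.3174
opening 0.1107
-1.3293633425484417
```

Call:
send_rows([
  [[0, 0, 0, 0, 0, 0.4], [0, 0, 0, 0, 0, 0.4], [0, 0, 0, 0, 0, 0.3], [0, 0, 0, 0, 0, 0.2], [0, 0, 0, 0, 0, 0.2], [0, 0, 0, 0, 0, 0], [0, 0, 0, 0, 0, 0]],
])

```text
time_s: 13.88
eef_pos: [0.5582, 0.2217, 0.2552]
eef_rot: [0.0, 0.999, 0.047, 0.001]
wrist_force: [3.2, -4.7, -1.3]
opening: 0.11
grasp_force: 58.3
```

```bash
cat > st.py <<'E'
import h,numpy as np
s=h.status.get_obs()
for k in('time_s','eef_pos','wrist_force','torque'):print(k,np.round(s[k],4))
x,y=s['eef_rot'][1:3];print(np.arctan2(2*y*y-1,2*x*y))
E
python3 st.py
```

```text
time_s 13.8833
eef_pos [0.5582 0.2217 0.2552]
wrist_force [ 3.2263 -4.7237 -1.28  ]
torque [-0.8712 -0.6749  0.0556]
-1.4775526652865154
```

Call:
send_rows([
  [[0, 0, 0, 0, 0, 0.3], [0, 0, 0, 0, 0, 0.2], [0, 0, 0, 0, 0, 0], [0, 0, 0, 0, 0, 0]],
])

```text
time_s: 14.22
eef_pos: [0.5582, 0.2217, 0.2552]
eef_rot: [0.001, 1.0, 0.022, 0.001]
wrist_force: [2.8, -4.6, -2.1]
opening: 0.11
grasp_force: 58.4
```

```bash
python3 st.py
```

```text
time_s 14.2167
eef_pos [0.5582 0.2217 0.2552]
wrist_force [ 2.7862 -4.6164 -2.0824]
torque [-0.9459 -0.6236  0.2815]
-1.5271039453309363
```

Call:
send_rows([
  [[0, 0, 0, 0, 0, 0], [0, 0, 0, 0, 0, 0], [0, 0, 0, 0, 0, 0], [0, 0, 0, 0, 0, 0], [0, 0, 0, 0, 0, 0], [0, 0, 0, 0, 0, 0]],
], jaw=0.6)

```text
time_s: 14.72
eef_pos: [0.5576, 0.2224, 0.255]
eef_rot: [-0.0, 1.0, 0.021, -0.0]
wrist_force: [0.5, -0.7, 0.0]
opening: 0.598
grasp_force: 0.0
```

Call:
send_rows([
  [[0, 0, -0.3, 0, 0, 0], [0, 0, -0.8, 0, 0, 0], [0, 0, -0.8, 0, 0, 0], [0, 0, -0.8, 0, 0, 0], [0, 0, -0.6, 0, 0, 0], [0, 0, -0.3, 0, 0, 0], [0, 0, 0, 0, 0, 0], [0, 0, 0, 0, 0, 0]],
])

```text
time_s: 15.38
eef_pos: [0.5577, 0.2222, 0.3631]
eef_rot: [-0.0, 1.0, 0.021, 0.0]
wrist_force: [0.5, -0.1, -1.0]
opening: 0.598
grasp_force: 0.0
```

```bash
python3 look.py w6 flat_key keyway
python3 - <<'E'
from h import *
p=dict(np.load("pics/w6.npz"));c,u,v=cloud(p,np.ones((480,640),bool))
k=(c[:,2]>.105)&(c[:,2]<.13)&(np.hypot(c[:,0]-.558,c[:,1]-.222)<.05);rc=cv2.minAreaRect(c[k,:2].astype(np.float32));print(np.median(c[k,2]),np.round(rc[0],4),np.round(rc[1],4),rc[2])
E
```

```text
[[0.042, -0.96, -0.278, 0.629], [-0.999, -0.041, -0.011, 0.226], [-0.001, 0.279, -0.96, 0.332], [0.0, 0.0, 0.0, 1.0]] -0.05676106623670926
flat_key 0.76 [629.1 288.3] 655 [ 0.5035 -0.0939  0.0278] 0.052
flat_key 0.62 [318.4 239.6] 1039 [0.563  0.2229 0.1159] 0.118
keyway 0.9 [320.9 223. ] 4170 [0.5631 0.2227 0.068 ] 0.078
15.5333 [0.557222   0.22205231 0.36117994] [ 2.39641980e-04  9.99770307e-01  2.13753888e-02 -1.53907957e-03] [1.81535499e-01 2.76578795e-01 1.58254252e+00 1.84849337e-05
 1.28558653e+00 1.70957251e+00]
0.11607267906359806 [0.5594 0.2225] [0.0378 0.0103] 6.14381217956543
```

View pics/w6.png

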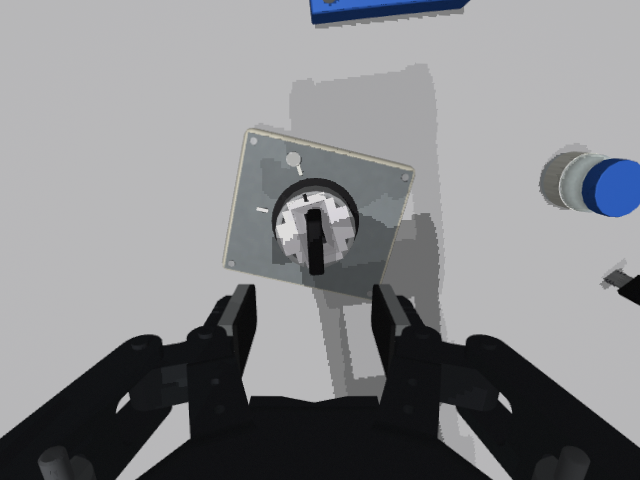

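The key is fully home: its head top is at 0.116 m, within 2 mm of the switch axis. The switch's dark mark now lines up with the ON mark at (298,168). The gripper is clear, so I'm handing in.

```bash
python3 -c "
from bench import ctrl;print(ctrl.hand_in())"
```

```text
the job is handed in; nothing more can be done
None
```

The flat key is fully in the key switch and turned clockwise to its stop at on. The round key was left untouched in the stand, and the job was handed in at about 15.5 s; hand-in returned no verdict.

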